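# Clear the spatula and close the sample box

## Task

First take the steel spatula off the open box of twig samples and lay it wholly inside the steel instrument tray. Then close the box with its red lid: lower it on gently without dropping it, so that it sits square and fully down on the rim all round. Leave the box where it stands, and do not disturb the cups and the flask.

Things in the scene. Friction and masses are not known exactly. Their poses are not given: they have to be found in the camera images.
- box: Grey-blue open sample box, 110 (x) x 80 (y) x 55 mm high, walls 5 mm thick, so the mouth is 100 x 70 mm inside; loose, 0.5 kg, with short twig pieces (20 mm high at most) on its floor. Origin: centre of its underside; z up, x along its long side. The spatula lies across its short side at the start.
- box_mouth (a point): Centre of the box's mouth, level with the top of the rim, 55 mm above the bench; axes as the box's.
- lid: Loose red lid, 0.12 kg, right way up on the bench. Plate 112 (x) x 82 (y) x 5 mm; under it a step that enters the box, 6 mm deep, 96 x 66 mm (lowest 3 mm: 92 x 62). On top, centred, a white grip bar 50 (x) x 14 (y) x 24 mm high. Origin: centre of the step's underside; plate 6 to 11 mm, bar 11 to 35 mm above it. z up, x along the long side. Fits either way round.
- lid_seat (a point): Centre of the underside of the lid's plate, 6 mm above the lid's origin: it coincides with box_mouth when the lid is on.
- spatula: Loose steel spatula, 150 mm long, 40 g, underside flat, at first lying across the box's rim. Dark handle 110 mm long, 10 mm wide, 6 mm thick from x = -75 to 35 mm, bright blade 20 mm wide, 3 mm thick from x = 35 to 75 mm. Origin: underside, at mid-length; x towards the blade, z up.
- spatula_end (a point): Outer end of the spatula's handle, 75 mm from its origin, 3 mm above its underside.
- spatula_tip (a point): Outer end of the spatula's blade, 75 mm from its origin, 1.5 mm above its underside.
- tray: Shallow open steel instrument tray, fixed, 210 (x) x 100 (y) x 14 mm high outside, walls 4 mm, inside 202 x 92 mm. Origin: centre of its underside, x along its long side. It is on one side of the box and the lid on the other.
- tray_floor (a point): Centre of the tray's inner floor, about 5 mm above the bench; axes as the tray's.
- cup_a: Closed specimen cup, off-white with a red round lid, 66 mm across, 72 mm high; leave alone. Origin: centre of its underside.
- cup_b: A second cup like cup_a; leave alone.
- flask: Glass conical flask, 68 mm across its foot, 94 mm high; leave alone. Origin: centre of its underside.

How it is judged:
On the way, in this order (a step that is already met when the one before it is completed fails the run):
1. the spatula lies released, wholly inside the tray, while the lid is not yet on the box (x of spatula_end in the frame of tray_floor between -0.103 and 0.103 m and y of spatula_end in the frame of tray_floor between -0.048 and 0.048 m and z of each of spatula_end, spatula_tip in the frame of tray_floor below 0.008 m and x of spatula_tip in the frame of tray_floor between -0.103 and 0.103 m and y of spatula_tip in the frame of tray_floor between -0.048 and 0.048 m and linear speed of spatula below 0.03 m/s and contact force between the fingers and spatula below 0.05 N), for 0.2 s.
2. the lid sits square and fully down on the box, released (z of lid_seat in the frame of box_mouth between -0.002 and 0.002 m and horizontal distance between lid_seat and box_mouth below 0.004 m and angle between the x axis of lid and the x axis of box, either way round below 0.08 rad and angle between each of lid, box's own z axis and vertical below 0.03 rad and linear speed of lid below 0.03 m/s and contact force between the fingers and lid below 0.05 N), for 0.2 s.
At the end, for the whole second after the job is handed in: Released and at rest: the spatula with both ends inside the tray, on its floor (within 8 mm); the lid on the upright box, its seat within 2 mm of the rim's height and 4 mm of its centre, long sides within 0.08 rad (either way round), level within 0.03 rad (all of step 1 and all of step 2); the robot touches nothing.
It fails at once if a closed specimen cup pushed more than 25 mm or tipped (distance of cup_a from where it was at the start of the episode above 0.025 m or angle between cup_a's own z axis and vertical above 0.35 rad).
It fails at once if the other closed specimen cup pushed more than 25 mm or tipped (distance of cup_b from where it was at the start of the episode above 0.025 m or angle between cup_b's own z axis and vertical above 0.35 rad).
It fails at once if the conical flask pushed more than 25 mm or tipped (distance of flask from where it was at the start of the episode above 0.025 m or angle between flask's own z axis and vertical above 0.35 rad).
It fails at once if the sample box pushed more than 30 mm from its place, or tipped (distance of box from where it was at the start of the episode above 0.03 m or angle between box's own z axis and vertical above 0.2 rad).
It fails at once if the lid dropped over the box (falling faster than 0.5 m/s with no finger on it, as after a free fall of 13 mm) (horizontal distance between lid and box_mouth below 0.1 m and linear speed of lid above 0.5 m/s and contact force between the fingers and lid below 0.02 N).
It also fails if it takes over 67 s, if anything falls off the work surface, if the arm or the gripper's body presses on something with over 40 N, if the wrist force passes 120 N, or if a joint passes its speed limit or range.

## Robot

A 7-joint arm with a two-finger parallel gripper is mounted at the origin on the work surface. World frame = base frame: x ahead of the robot, y to its left, z up, the work surface at z = 0. Lengths are in m, angles in rad, forces in N, time in s.
With the tool pointing down it reaches from about 0.4 to 0.75 m from the base axis. Payload 19.5 kg.
Tool frame: the origin (TCP) lies at the very end of the fingers, on their centre line; the grasp point (between the pads) lies 19 mm behind it; z points along the fingers, y is the line along which they close (so a half turn about z gives the same grasp; the last joint's range is limited). The gripper opens to 85 mm and grips with 20 to 120 N. Pads are 22 mm wide; open, the fingers measure 114 mm over their backs; the gripper's body (76 mm by 85 mm) begins 54 mm behind the grasp point. The pads swing forward as they close: fully open they stand 13 mm farther back than shut.
Start: joints at [-0.042, 0.707, -0.028, 1.485, 0.022, 0.951, -0.075], TCP at [0.575, 0, 0.231] pointing down, gripper open.
Joint ranges: [-2.71, 2.71], [-0.32, 2.16], [-1.57, 1.52], [0, 2.45], [-1.46, 4.6], [0, 2.02], [-2.83, 2.83]. Speed limits (rad/s): [1.89, 1.89, 2.57, 2.57, 3.01, 3.01, 3.01].

## Interface

Orientations are given as a unit quaternion [w, x, y, z].
In Python, from rig import * gives the robot as it stands. The module is installed in compiled form; this text tells all that it offers.
- The arm moves only by the tool step_arm, never from a script. Its argument "commands" is a list of rows, each a list of 7 numbers: the shift along the tool's x, y, z in mm, then the turn, a rotation vector about the tool's x, y, z in rad, then the opening, from 0 (shut) to 1 (fully open). A call has 1 to 10 rows; each row shifts and turns the commanded pose from where the row before left it, along the tool's axes as they then stand; what a row does not reach is not made up. A row lasts 1/8 s, in which the tool goes at most 62.5 mm and 10.7 degrees, less where a joint would pass 70% of its speed; a pose out of reach is approached as far as the arm can. A call is refused whole if a number of a shift passes 62.5 or a number of a turn 0.188, either way. A call with a gripper value outside its range is refused whole. The fingers move at their own pace and stop on an object; the grip force is fixed at half the most. Time passes only in rows, so rows that do not move let the fingers close. It gives the time, the measured TCP pose, the force, the opening and the grip force at its end, in the units of the state.
- get_obs(): the state, without advancing time (a new reading comes with each control period).
- camera(name): name is "scene" or "side" or "wrist"; returns a dict with "image" (480x640x3 uint8, blue, green, red), "z_map" (480x640 float32, m along the optical axis (not along the pixel's ray), 0 where there is no reading), "fx", "fy", "cx", "cy" (pixels), "view" (4x4, takes a point from world to camera coordinates); the wrist camera has in their place "tool_from_camera" (4x4, takes a point from camera to tool coordinates, whose origin is the TCP and whose axes are the flange's). Camera axes: x right, y down, z forward; pixel columns grow to the right and rows downward; lengths in m; the calibration is good to about 2 mm. The wrist camera is an equidistant fisheye: a pixel r from the principal point sees the ray r / f radians off the axis. A picture is of the moment at which its call begins: read the wrist's pose just before it.
- sign_off(): hands the job in; it is judged then, once.
Trained networks look in a picture, given as the dict that the camera call returned (one of the last four; its "shot" number tells which), for a name from the list of things; names that differ only in an ending like _2 or _b are one class to them, and where a whole thing is asked for, a point or a joint stands for the part that bears it (a point fixed in the world has none). Each returns a list of dicts, best first, with "confidence" (0 to 1); they miss things now and then, are a little off and sometimes report something else, mostly with a low value. They report only what shows in the picture. A call takes as long as a camera call.
- look_for(picture, label): "position" ([x, y, z] in m, in world coordinates, good to about 4 mm: the middle of the surface that is visible of it).
- landmark_of(picture, label): "position" ([x, y, z] in m, in world coordinates, good to about 4 mm: a listed point, or the origin of a listed thing).
The state is a dict: "t": time; "qpos": joint angles; "dq": joint speeds; "joint_efforts": joint torques, N m; "position": TCP position; "ee_rot": TCP orientation; "force": force on the tool from outside, world axes, zero at the start; "ft_torque": the same for the moment, N m; "finger_gap": finger opening in m; "grasp_force": force on a finger pad.
Only numpy, scipy, OpenCV 4.12 (cv2) and the standard library are available. Lean on these libraries where they do the work, as an engineer would, in place of code of your own. Each camera call takes 0.05 s, during which the arm holds its last target. There are 200 camera calls.

## Working session

There is one attempt and no reset: what is moved stays moved. The work goes in short steps, Python scripts to look and compute and a tool call to move; the robot and the scene stay as the last step left them, time stands still between calls to the robot, and variables do not carry over. Pictures are saved under pics/ and viewed, at most 10 in all, crops included, and the job is handed in when it is done.

Besides the shell and the picture viewer there is one more tool, called as name([rows], argument=value, ...), one row to a line, values as JSON. step_arm: Moves the arm, as the interface text tells. Its arguments: {"type":"object","properties":{"commands":{"type":"array","items":{"type":"array","items":{"type":"number"}}}},"required":["commands"]}

```bash
mkdir -p pics
cat > h.py <<'E'
from rig import *
import numpy as np, cv2
from scipy.spatial.transform import Rotation as R
def pts(c):
    v,u=np.mgrid[0:480,0:640]; z=c["z_map"]
    P=np.stack([(u-c["cx"])/c["fx"]*z,(v-c["cy"])/c["fy"]*z,z],-1)
    V=np.linalg.inv(c["view"]); W=P@V[:3,:3].T+V[:3,3]; W[z<=0]=np.nan
    return W
def tool():
    o=get_obs(); q=o["ee_rot"]; return o,np.array(o["position"]),R.from_quat([q[1],q[2],q[3],q[0]])
def rect(W,m):
    P=W[m][:,:2].astype(np.float32); P=P[np.isfinite(P).all(1)]
    return cv2.minAreaRect(P*1000),len(P)
E
python3 - <<'E'
from h import *
for n in ["scene","side"]:
    c=camera(n); cv2.imwrite(f"pics/{n}0.png",c["image"])
    np.savez(f"{n}0.npz",W=pts(c),im=c["image"])
    for l in ["box","box_mouth","lid","lid_seat","spatula","spatula_end","spatula_tip","tray","tray_floor","cup_a","flask"]:
        r=landmark_of(c,l)
        print(n,l,[(np.round(d["position"],3).tolist(),round(d["confidence"],2)) for d in r[:3]])
o,p,r=tool(); print(p,r.as_matrix().round(3),o["finger_gap"])
E
```

```text
scene box [([0.522, -0.001, -0.002], 0.63), ([0.745, -0.137, 0.002], 0.61)]
scene box_mouth [([0.518, 0.001, 0.055], 0.79), ([0.543, 0.262, 0.003], 0.68)]
scene lid [([0.524, -0.232, -0.0], 0.66), ([0.444, 0.008, 0.058], 0.31), ([0.544, 0.26, 0.004], 0.23)]
scene lid_seat []
scene spatula [([0.525, 0.008, 0.057], 0.59)]
scene spatula_end [([0.598, 0.005, 0.056], 0.54)]
scene spatula_tip [([0.445, 0.007, 0.059], 0.62)]
scene tray [([0.444, 0.006, 0.057], 0.56), ([0.539, 0.263, 0.002], 0.55)]
scene tray_floor [([0.545, 0.261, 0.006], 0.56)]
scene cup_a [([0.762, 0.124, -0.001], 0.66), ([0.745, -0.138, -0.001], 0.66), ([0.543, 0.26, 0.004], 0.37)]
scene flask [([0.764, -0.002, 0.002], 0.82)]
side box [([0.519, -0.002, -0.002], 0.79)]
side box_mouth [([0.519, 0.005, 0.055], 0.77), ([0.519, 0.007, 0.057], 0.5), ([0.448, 0.008, 0.058], 0.42)]
side lid [([0.525, -0.236, 0.003], 0.76)]
side lid_seat [([0.523, -0.234, 0.008], 0.78), ([0.541, 0.264, 0.002], 0.43), ([0.524, -0.236, 0.002], 0.26)]
side spatula []
side spatula_end [([0.598, 0.008, 0.059], 0.67)]
side spatula_tip [([0.449, 0.008, 0.058], 0.94)]
side tray [([0.542, 0.26, -0.001], 0.58)]
side tray_floor [([0.54, 0.264, 0.002], 0.66)]
side cup_a [([0.744, -0.136, 0.003], 0.82), ([0.768, 0.124, -0.0], 0.64)]
side flask [([0.767, 0.001, 0.002], 0.8)]
[5.74978632e-01 1.59300159e-05 2.31277592e-01] [[-0.  1. -0.]
 [ 1.  0. -0.]
 [-0. -0. -1.]] 0.08486159667796664
```

Run:
```python
from h import *
for n in ["scene","side"]:
    d=np.load(n+"0.npz"); W=d["W"]; im=d["im"].astype(int); z=W[...,2];x=W[...,0];y=W[...,1]
    red=(im[...,2]>im[...,1]+60)&(im[...,2]>im[...,0]+60)
    reg=lambda a,b,c,e:(x>a)&(x<b)&(y>c)&(y<e)
    L=reg(.4,.65,-.33,-.13)
    print(n,"lidplate",rect(W,L&(z>.007)&(z<.016)), "bar",rect(W,L&(z>.030)&(z<.04)))
    B=reg(.43,.62,-.09,.09)
    print(" rim",rect(W,B&(z>.050)&(z<.0565)))
    print(" spat",rect(W,B&(z>.0585)&(z<.068)),np.nanmedian(z[B&(z>.0585)&(z<.068)]))
    print(" tray",rect(W,reg(.4,.7,.13,.4)&(z>.0085)&(z<.02)))
a=cv2.imread("pics/scene0.png");b=cv2.imread("pics/side0.png")
cv2.imwrite("pics/v0.png",cv2.resize(np.vstack([a,b])[:, :],(450,600*1)) if 0 else np.hstack([cv2.resize(a,(400,300)),cv2.resize(b,(400,300))]))
```

```text
scene lidplate (((524.7113037109375, -231.7064208984375), (83.35848236083984, 113.41999816894531), 66.93267059326172), 1465) bar (((525.510498046875, -231.6945037841797), (14.415315628051758, 49.66790771484375), 67.1891098022461), 147)
 rim (((522.579345703125, -0.5113754272460938), (79.96890258789062, 148.21221923828125), 84.80226135253906), 401)
 spat (((524.5, 7.08321475982666), (16.849302291870117, 148.11244201660156), 89.40496826171875), 192) 0.05988908875977739
 tray (((542.6644287109375, 263.7909851074219), (213.02093505859375, 102.69424438476562), 9.177960395812988), 599)
side lidplate (((521.6891479492188, -231.94851684570312), (86.20567321777344, 113.76343536376953), 66.30467224121094), 1412) bar (((521.1475219726562, -230.8419189453125), (16.16356086730957, 48.67159652709961), 64.92872619628906), 155)
 rim (((519.3085327148438, -1.608123779296875), (82.73632049560547, 147.7982177734375), 84.89946746826172), 839)
 spat (((521.327392578125, 9.864513397216797), (148.2454833984375, 19.356962203979492), 1.0562173128128052), 442) 0.06022180684075973
 tray (((540.9954833984375, 262.4153747558594), (210.33657836914062, 101.25694274902344), 8.889463424682617), 1708)
```

View pics/scene0.png

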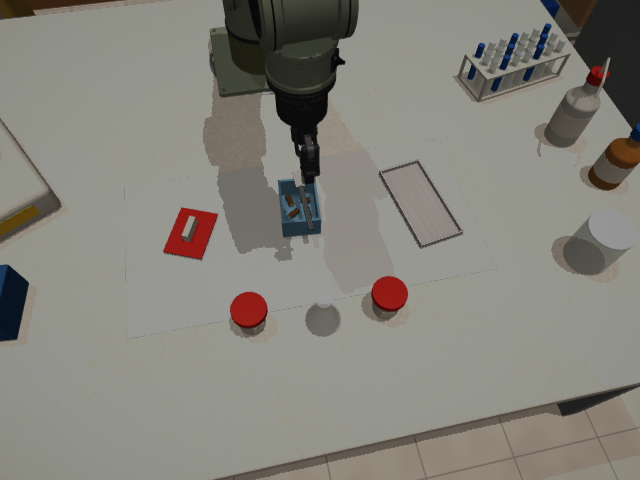

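The overhead view shows the lid at about (190,233), the box with the spatula across it at (300,208), and the tray at (420,203). The cups are at (249,310) and (390,295), and the flask is at (323,318). I'll turn the tool 90° so the fingers close across the handle.

step_arm([
  [0,0,0,0,0,0.1745,0.2],
  [0,0,0,0,0,0.1745,0.2],
  [0,0,0,0,0,0.1745,0.2],
  [0,0,0,0,0,0.1745,0.2],
  [0,0,0,0,0,0.1745,0.2],
  [0,0,0,0,0,0.1745,0.2],
  [0,0,0,0,0,0.1745,0.2],
  [0,0,0,0,0,0.1745,0.2],
  [0,0,0,0,0,0.1745,0.2],
  [0,0,0,0,0,0,0.2],
])

```text
t: 2.45
position: [0.5749, 0.0002, 0.2311]
ee_rot: [0.0, 1.0, 0.001, -0.0]
force: [0.6, -0.5, -0.9]
finger_gap: 0.0172
grasp_force: 0.0
```

```bash
cat >> h.py <<'E'
def wrist():
    o,p,r=tool(); c=camera("wrist")
    v,u=np.mgrid[0:480,0:640]; a=(u-c["cx"])/c["fx"]; b=(v-c["cy"])/c["fy"]; th=np.hypot(a,b)+1e-9
    z=c["z_map"]; s=z*np.tan(th)/th; s[th>1.5]=np.nan
    P=np.stack([a*s,b*s,z],-1); P[z<=0]=np.nan
    T=np.array(c["tool_from_camera"]); P=P@T[:3,:3].T+T[:3,3]
    return c,P@r.as_matrix().T+p
E
python3 - <<'E'
from h import *
c,W=wrist(); cv2.imwrite("pics/w1.png",c["image"]); np.savez("w1.npz",W=W,im=c["image"])
print(np.array(c["tool_from_camera"]).round(3))
x,y,z=W[...,0],W[...,1],W[...,2]
B=(x>.43)&(x<.63)&(y>-.1)&(y<.1)
sp=B&(z>.058)&(z<.065); print("spat",rect(W,sp))
for k in ["rim"]:
    m=B&(z>.051)&(z<.0575)
    print(rect(W,m))
for l in ["box_mouth","spatula","spatula_end","spatula_tip","box"]:
    print(l,[(np.round(d["position"],3).tolist(),round(d["confidence"],2)) for d in landmark_of(c,l)[:2]])
E
```

```text
[[-0.001 -0.964 -0.267  0.067]
 [ 1.    -0.001 -0.     0.   ]
 [ 0.    -0.267  0.964 -0.143]
 [ 0.     0.     0.     1.   ]]
spat (((523.4918212890625, 10.56552505493164), (149.40554809570312, 19.727951049804688), 1.6988873481750488), 1748)
(((514.2140502929688, -0.5912246704101562), (80.59573364257812, 133.28912353515625), 84.85101318359375), 1564)
box_mouth [([0.518, -0.002, 0.053], 0.6)]
spatula [([0.52, 0.01, 0.051], 0.74)]
spatula_end [([0.598, 0.011, 0.056], 0.84)]
spatula_tip [([0.447, 0.006, 0.054], 0.87), ([0.547, 0.26, 0.003], 0.18)]
box [([0.518, -0.001, -0.004], 0.76)]
```

View pics/w1.png

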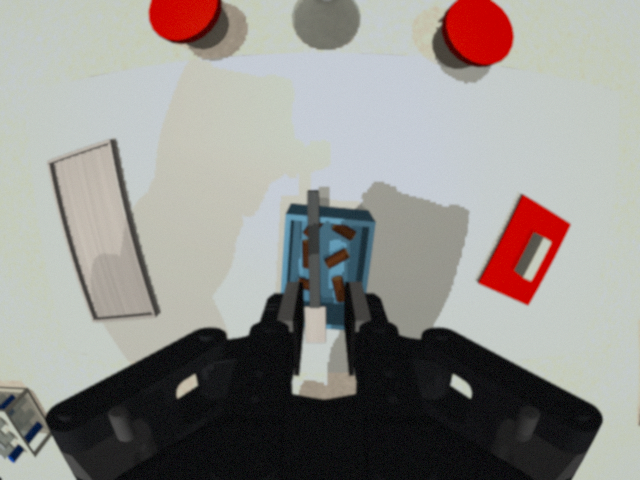

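The wrist view shows the spatula nearly straight along column 315. The box is yawed about −5°, with twigs inside and clear of the handle.

step_arm([
  [-26,-4.5,0,0,0,-0.03,0.24],
  [-26,-4.5,0,0,0,0,0.24],
  [0,0,45,0,0,0,0.24],
  [0,0,45,0,0,0,0.24],
  [0,0,40,0,0,0,0.24],
  [0,0,0,0,0,0,0.24],
  [0,0,0,0,0,0,0.24],
])

```text
t: 3.62
position: [0.5234, 0.0081, 0.1027]
ee_rot: [0.0, 1.0, 0.015, 0.001]
force: [-0.7, 0.0, -0.6]
finger_gap: 0.0204
grasp_force: 0.0
```

Run:
```python
from h import *
o,p,r=tool(); print(p,r.as_matrix().round(3),o["finger_gap"])
c,W=wrist(); cv2.imwrite("pics/w2.png",c["image"])
x,y,z=W[...,0],W[...,1],W[...,2]
m=(x>.53)&(x<.61)&(abs(y-.01)<.03)&(z>.0575)&(z<.065); print(rect(W,m))
```

```text
[0.52343986 0.00805578 0.10269935] [[ 1.     0.031  0.001]
 [ 0.031 -1.     0.   ]
 [ 0.001  0.    -1.   ]] 0.020390777732714964
(((564.1393432617188, 9.280367851257324), (68.3257827758789, 10.222213745117188), 0.45362618565559387), 2647)
```

View pics/w2.png

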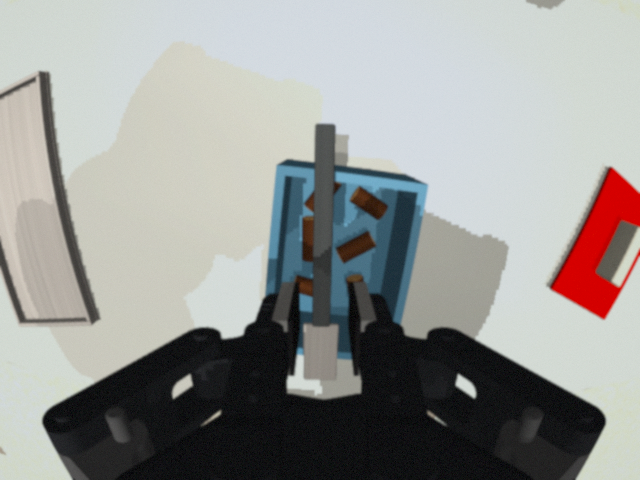

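The handle is centred between the fingers at columns 290–355, so I'll go down and grip.

step_arm([
  [0,-0.8,20,0,0,0,0.24],
  [0,0,17,0,0,0,0.24],
  [0,0,7,0,0,0,0.24],
  [0,0,5,0,0,0,0.24],
  [0,0,0,0,0,0,0.24],
  [0,0,0,0,0,0,0],
  [0,0,0,0,0,0,0],
  [0,0,0,0,0,0,0],
  [0,0,0,0,0,0,0],
])

```text
t: 4.8
position: [0.523, 0.009, 0.0529]
ee_rot: [-0.0, 1.0, 0.015, 0.0]
force: [-1.3, -0.2, 5.2]
finger_gap: 0.0079
grasp_force: 58.7
```

step_arm([
  [0,0,-10,0,0,0,0],
  [0,0,-30,0,0,0,0],
  [0,0,-40,0,0,0,0],
  [0,0,0,0,0,0,0],
  [0,0,0,0,0,0,0],
])

```text
t: 5.42
position: [0.5227, 0.0092, 0.1324]
ee_rot: [-0.0, 1.0, 0.015, -0.0]
force: [-0.9, -0.2, -1.3]
finger_gap: 0.0076
grasp_force: 59.0
```

Run:
```python
from h import *
o,p,r=tool(); print(p,o["finger_gap"],o["grasp_force"])
c=camera("side"); W=pts(c); cv2.imwrite("pics/s3.png",c["image"][100:400,150:550])
x,y,z=W[...,0],W[...,1],W[...,2]
B=(x>.4)&(x<.63)&(y>-.1)&(y<.1)
print("rim",rect(W,B&(z>.05)&(z<.058)))
for l in ["spatula_end","spatula_tip","tray_floor","box_mouth","box"]:
    print(l,[(np.round(d["position"],3).tolist(),round(d["confidence"],2)) for d in landmark_of(c,l)[:2]])
c,W=wrist();x,y,z=W[...,0],W[...,1],W[...,2]
m=(x>.545)&(x<.62)&(abs(y-.01)<.03)&(z>.1)&(z<.16); P=W[m]; print(len(P))
if len(P):
  for a in np.arange(.55,.61,.01):
    q=P[abs(P[:,0]-a)<.005]; print(a,np.median(q,0).round(4) if len(q) else None)
B=(x>.4)&(x<.63)&(y>-.1)&(y<.1)
print("rim",rect(W,B&(z>.05)&(z<.058)))
```

```text
[0.52270866 0.00918689 0.13241005] 0.007589888546740745 58.95313560962677
rim (((516.25341796875, -1.0858345031738281), (82.9857406616211, 110.36067962646484), 84.45970153808594), 852)
spatula_end [([0.596, 0.013, 0.138], 0.7)]
spatula_tip [([0.45, 0.009, 0.139], 0.77)]
tray_floor [([0.539, 0.262, 0.003], 0.91), ([0.598, 0.011, 0.14], 0.32)]
box_mouth [([0.517, 0.004, 0.057], 0.89)]
box [([0.517, -0.002, 0.0], 0.84)]
3808
0.55 [0.5501 0.0095 0.1399]
0.56 [0.5601 0.0094 0.1399]
0.5700000000000001 [0.57   0.0098 0.14  ]
0.5800000000000001 [0.5801 0.0103 0.1399]
0.5900000000000001 [0.59   0.0104 0.1399]
0.6000000000000001 [0.5964 0.0105 0.1398]
rim (((519.4246826171875, -1.0193824768066406), (80.73968505859375, 108.33060455322266), 84.82830047607422), 3550)
```

View pics/s3.png

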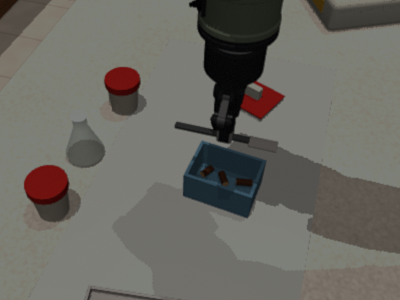

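The spatula is level and gripped at its middle, above the box (around (225,135) in the crop). The box hasn't moved. Next stop is the tray.

step_arm([
  [5.4,-50.7,0,0,0,0,0],
  [5.4,-50.7,0,0,0,0,0],
  [5.4,-50.7,0,0,0,0,0],
  [5.4,-50.7,0,0,0,0,0],
  [5.6,-50.7,0,0,0,0,0],
  [0,0,30,0,0,-0.126,0],
  [0,0,40,0,0,0,0],
  [0,0,20,0,0,0,0],
  [0,0,0,0,0,0,0],
  [0,0,0,0,0,0,0],
])

```text
t: 7.02
position: [0.5427, 0.2633, 0.0431]
ee_rot: [-0.0, 0.997, 0.078, 0.0]
force: [0.5, -0.6, -0.0]
finger_gap: 0.0078
grasp_force: 59.0
```

Run:
```python
from h import *
o,p,r=tool(); print(p,r.as_matrix().round(3),o["finger_gap"],o["grasp_force"])
c,W=wrist(); cv2.imwrite("pics/w4.png",c["image"])
x,y,z=W[...,0],W[...,1],W[...,2]
m=(x>.57)&(x<.66)&(abs(y-.27)<.04)&(z>.03)&(z<.07); print(rect(W,m),np.nanmedian(z[m]))
```

```text
[0.54271759 0.26325845 0.043139  ] [[ 0.988  0.156  0.001]
 [ 0.156 -0.988  0.   ]
 [ 0.001 -0.    -1.   ]] 0.007762702650150425 58.993558287620544
(((593.246826171875, 270.71636962890625), (48.09962844848633, 10.108028411865234), 9.242541313171387), 3469) 0.05124263946846595
```

View pics/w4.png

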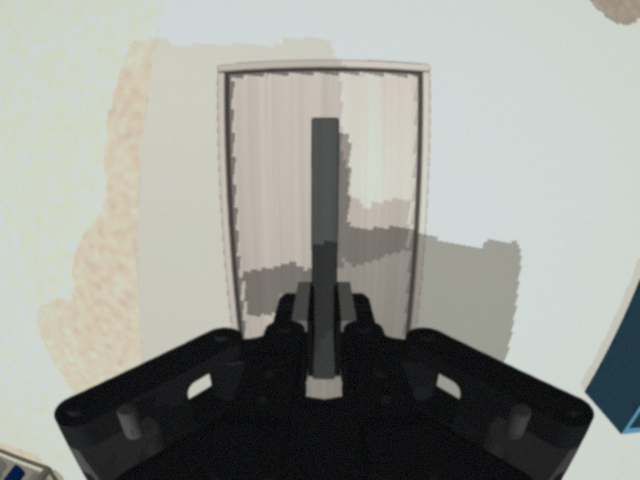

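The spatula is centred and lined up in the tray (column 325, walls at 225 and 425). Lowering now.

step_arm([
  [0,0,18,0,0,0,0],
  [0,0,10,0,0,0,0],
  [0,0,5,0,0,0,0],
  [0,0,2,0,0,0,0],
  [0,0,0,0,0,0,0],
  [0,0,0,0,0,0,0],
])

```text
t: 7.82
position: [0.5424, 0.2633, 0.0076]
ee_rot: [-0.0, 0.997, 0.078, 0.0]
force: [-0.0, 0.3, -0.3]
finger_gap: 0.0078
grasp_force: 59.0
```

step_arm([
  [0,0,1,0,0,0,0],
  [0,0,0,0,0,0,0],
  [0,0,0,0,0,0,0.15],
  [0,0,0,0,0,0,0.3],
  [0,0,0,0,0,0,0.3],
  [0,0,0,0,0,0,0.3],
  [0,0,-10,0,0,0,0.3],
  [0,0,-40,0,0,0,0.3],
  [0,0,-55,0,0,0,0.3],
  [0,0,0,0,0,0,0.3],
])

```text
t: 9.07
position: [0.5439, 0.2637, 0.1155]
ee_rot: [-0.001, 0.997, 0.078, 0.003]
force: [-0.4, 0.0, -0.3]
finger_gap: 0.0258
grasp_force: 0.0
```

Run:
```python
from h import *
o,p,r=tool(); print(p,o["finger_gap"])
c,W=wrist(); cv2.imwrite("pics/w5.png",c["image"])
for l in ["spatula_end","spatula_tip","tray_floor"]:
    print(l,[(np.round(d["position"],3).tolist(),round(d["confidence"],2)) for d in landmark_of(c,l)[:2]])
```

```text
[0.54385811 0.26371606 0.11551115] 0.02578695987704718
spatula_end [([0.617, 0.272, 0.005], 0.84)]
spatula_tip [([0.469, 0.248, 0.005], 0.94)]
tray_floor [([0.546, 0.261, 0.005], 0.77)]
```

View pics/w5.png

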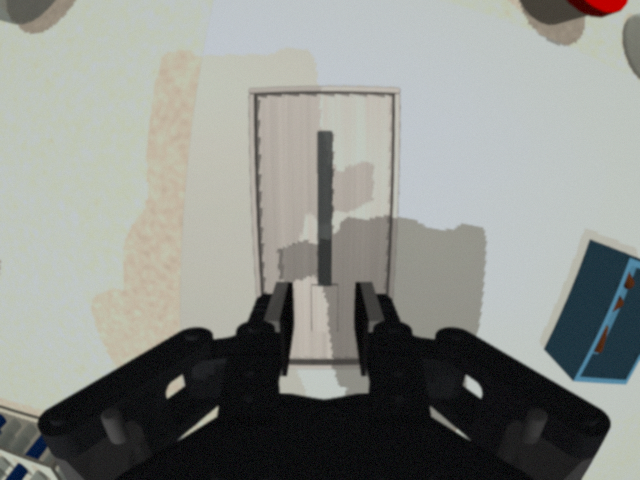

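The spatula is flat and centred in the tray, at column 325, rows 130–330. Next, the lid.

step_arm([
  [0,0,-22,0,0,0.186,0.6],
  [0,0,-22,0,0,0.186,0.6],
  [0,0,-22,0,0,0.186,0.6],
  [25,58,0,0,0,0,0.6],
  [22,58,0,0,0,0,0.6],
  [22,58,0,0,0,0,0.6],
  [22,58,0,0,0,0,0.6],
  [22,58,0,0,0,0,0.6],
  [22,58,0,0,0,0,0.6],
  [22,58,0,0,0,0,0.6],
])

```text
t: 10.52
position: [0.5275, -0.173, 0.1765]
ee_rot: [-0.0, 0.98, -0.199, -0.001]
force: [0.3, 0.3, 0.6]
finger_gap: 0.0512
grasp_force: 0.0
```

step_arm([
  [18,58,0,0,0,0,0.6],
  [0,0,0,0,0,0,0.6],
  [0,0,0,0,0,0,0.6],
])

```text
t: 10.9
position: [0.5218, -0.2311, 0.1765]
ee_rot: [-0.0, 0.98, -0.2, -0.001]
force: [0.1, 0.5, 0.6]
finger_gap: 0.0512
grasp_force: 0.0
```

```bash
cat > lid.py <<'E'
from h import *
o,p,r=tool(); M=r.as_matrix(); print(p,np.degrees(np.arctan2(M[1,0],M[0,0])),M[:,2].round(3),o["finger_gap"])
c,W=wrist()
x,y,z=W[...,0],W[...,1],W[...,2]
L=(x>.43)&(x<.64)&(y>-.32)&(y<-.15)
print("plate",rect(W,L&(z>.008)&(z<.016)),"bar",rect(W,L&(z>.031)&(z<.04)))
print(np.nanmedian(z[L&(z>.03)&(z<.04)]))
E
python3 lid.py
```

```text
[ 0.52182737 -0.23108072  0.17651667] -23.01731954136788 [-0.001  0.001 -1.   ] 0.0512156420442151
plate (((524.62646484375, -232.751220703125), (82.33753204345703, 111.99244689941406), 66.84426879882812), 11043) bar (((524.7391357421875, -232.57608032226562), (14.034138679504395, 49.385231018066406), 66.69651794433594), 1108)
0.03505604976699342
```

step_arm([
  [3.2,0.4,50,0,0,0.003,0.45],
  [0,0,50,0,0,0,0.45],
  [0,0,40,0,0,0,0.45],
  [0,0,16,0,0,0,0.45],
  [0,0,5.5,0,0,0,0.45],
  [0,0,0,0,0,0,0.45],
  [0,0,0,0,0,0,0.45],
])

```text
t: 11.82
position: [0.5253, -0.2333, 0.0169]
ee_rot: [0.0, 0.98, -0.201, 0.001]
force: [-0.3, -0.4, 0.5]
finger_gap: 0.0385
grasp_force: 0.0
```

step_arm([
  [0,0,0,0,0,0,0],
  [0,0,0,0,0,0,0],
  [0,0,0,0,0,0,0],
  [0,0,0,0,0,0,0],
  [0,0,0,0,0,0,0],
])

```text
t: 12.45
position: [0.525, -0.2333, 0.0165]
ee_rot: [-0.0, 0.98, -0.201, 0.0]
force: [-0.8, 1.2, 10.2]
finger_gap: 0.0123
grasp_force: 60.0
```

step_arm([
  [0,0,-5,0,0,0,0],
  [0,0,-20,0,0,0,0],
  [0,0,-40,0,0,0,0],
  [0,0,-50,0,0,0,0],
  [0,0,-20,0,0,-0.157,0],
  [0,0,0,0,0,-0.157,0],
  [0,0,0,0,0,0,0],
  [0,0,0,0,0,0,0],
])

```text
t: 13.45
position: [0.5246, -0.2332, 0.1506]
ee_rot: [-0.0, 0.999, -0.047, -0.0]
force: [-0.2, -0.2, -1.9]
finger_gap: 0.0125
grasp_force: 58.6
```

Run:
```python
from h import *
o,p,r=tool(); M=r.as_matrix(); print(p,np.degrees(np.arctan2(M[1,0],M[0,0])),M[:,2].round(4),o["finger_gap"],o["force"])
for n in ["wrist","scene","side"]:
    if n=="wrist": c,W=wrist()
    else: c=camera(n); W=pts(c)
    im=c["image"].astype(int); cv2.imwrite(f"pics/{n}6.png",c["image"])
    T=(W-p)@M
    red=(im[...,2]>im[...,1]+50)&(im[...,2]>im[...,0]+50)&(np.linalg.norm(T,axis=-1)<.09)
    # plane fit + rect in the tool frame
    P=T[red]; P=P[abs(P[:,2]-np.median(P[:,2]))<.008]
    A=np.c_[P[:,:2],np.ones(len(P))]; s=np.linalg.lstsq(A,P[:,2],rcond=None)[0]
    e=abs(A@s-P[:,2])<.002; s=np.linalg.lstsq(A[e],P[e,2],rcond=None)[0]
    print(n,len(P),"plane",s.round(4),cv2.minAreaRect((P[e,:2]*1000).astype(np.float32)))
    x,y,z=W[...,0],W[...,1],W[...,2]
    B=(x>.43)&(x<.63)&(y>-.08)&(y<.08)&(z>.050)&(z<.059); print("  rim",rect(W,B),np.nanmedian(z[B]))
```

```text
[ 0.52456113 -0.23321081  0.15059125] -5.414265182405691 [-6.e-04  2.e-04 -1.e+00] 0.012549058880177037 [-0.16172797 -0.1854651  -1.88178627]
wrist 25269 plane [ 0.001  -0.      0.0054] ((-0.28271484375, 0.0597381591796875), (111.36589813232422, 81.69143676757812), 0.12456018477678299)
  rim (((518.4659423828125, -1.097381591796875), (83.40226745605469, 110.79004669189453), 84.70819091796875), 2671) 0.05470044268648962
scene 1363 plane [-0.0017  0.0005  0.0073] ((0.9666938781738281, -1.0431175231933594), (110.46224975585938, 81.56974792480469), 0.1777598261833191)
  rim (((519.2259521484375, -0.2367401123046875), (79.90641021728516, 113.2536849975586), 84.80402374267578), 419) 0.05320674663078806
side 1152 plane [0.0029 0.0018 0.0062] ((-2.610179901123047, -1.4882469177246094), (109.5904541015625, 81.0721435546875), 0.16931600868701935)
  rim (((516.0354614257812, -1.1959609985351562), (83.18632507324219, 110.33182525634766), 84.76544189453125), 846) 0.054190112689037784
```

View pics/wrist6.png

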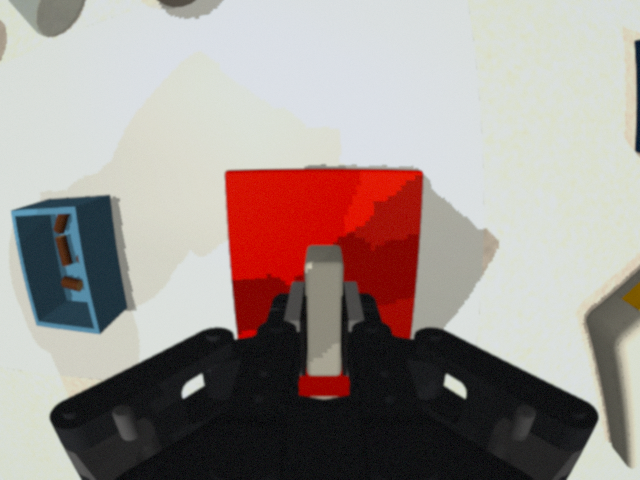

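The lid is square to the tool and centred on it (bar at column 323), and it is level. Carrying it over the box.

step_arm([
  [-5.5,-46.1,0,0,0,-0.003,0],
  [-5.5,-46.1,0,0,0,0,0],
  [-5.5,-46.1,0,0,0,0,0],
  [-5.5,-46.1,0,0,0,0,0],
  [-5.5,-46.1,0,0,0,0,0],
  [0,0,20,0,0,0,0],
  [0,0,20,0,0,0,0],
  [0,0,10,0,0,0,0],
  [0,0,0,0,0,0,0],
  [0,0,0,0,0,0,0],
])

```text
t: 14.85
position: [0.518, -0.0013, 0.1014]
ee_rot: [0.0, 0.999, -0.044, 0.0]
force: [-0.1, -0.1, -0.8]
finger_gap: 0.0127
grasp_force: 58.9
```

```bash
cat > chk.py <<'E'
from h import *
o,p,r=tool(); M=r.as_matrix(); print(p,np.degrees(np.arctan2(M[1,0],M[0,0])),M[:,2].round(4),o["force"])
c,W=wrist(); cv2.imwrite("pics/wrist7.png",c["image"]); im=c["image"].astype(int)
# box blue visible beyond the lid edges; in world
for n in ["scene","side"]:
    c=camera(n); W=pts(c); im=c["image"].astype(int); cv2.imwrite(f"pics/{n}7.png",c["image"])
    near=(abs(W[...,0]-.519)<.09)&(abs(W[...,1])<.08)
    red=near&(im[...,2]>im[...,1]+50)&(im[...,2]>im[...,0]+50)
    zz=np.nanmedian(W[...,2][red]); print(n,"lid",zz,rect(W,red&(abs(W[...,2]-zz)<.006)))
    print("  box",rect(W,near&~red&(W[...,2]>.049)&(W[...,2]<.0565)))
E
python3 chk.py
python3 - <<'E'
import cv2
a=cv2.imread("pics/side7.png")[100:400,150:550]; cv2.imwrite("pics/side7c.png",cv2.resize(a,(800,600)))
E
```

```text
[ 0.51797401 -0.00134193  0.10135387] -5.049781289515922 [ 6.e-04 -1.e-04 -1.e+00] [-0.07302249 -0.13324368 -0.79017616]
scene lid 0.09421121259787701 (((518.0496215820312, -0.7334098815917969), (81.18763732910156, 112.86720275878906), 85.05994415283203), 1134)
  box (((561.7460327148438, -4.1682891845703125), (79.85199737548828, 26.872081756591797), 85.32649993896484), 173)
side lid 0.09538880096780689 (((515.62548828125, -1.3569450378417969), (82.95356750488281, 111.32171630859375), 85.03960418701172), 2159)
  box (((516.1128540039062, -0.8128547668457031), (82.95040130615234, 110.06331634521484), 85.01785278320312), 468)
```

View pics/side7c.png

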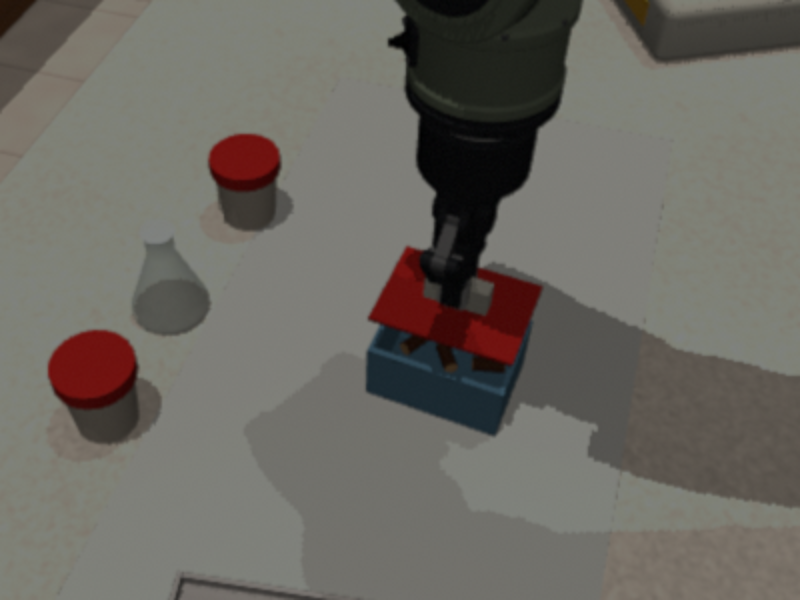

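The side view shows the lid squarely above the box (crop around (455,305)), within about 0.7 mm of its centre. Lowering carefully.

step_arm([
  [0.6,-0.2,12,0,0,0,0],
  [0,0,10,0,0,0,0],
  [0,0,6,0,0,0,0],
  [0,0,3,0,0,0,0],
  [0,0,0,0,0,0,0],
  [0,0,0,0,0,0,0],
])

```text
t: 15.75
position: [0.5184, -0.0011, 0.07]
ee_rot: [-0.0, 0.999, -0.044, 0.0]
force: [-0.2, 0.6, -1.7]
finger_gap: 0.0126
grasp_force: 58.9
```

step_arm([
  [0,0,1,0,0,0,0],
  [0,0,1,0,0,0,0],
  [0,0,1,0,0,0,0],
  [0,0,0,0,0,0,0],
  [0,0,0,0,0,0,0],
])

```text
t: 16.38
position: [0.5183, -0.0011, 0.0668]
ee_rot: [0.0, 0.999, -0.044, -0.0]
force: [-0.2, -0.8, -1.9]
finger_gap: 0.0123
grasp_force: 58.9
```

No contact so far, and the step is entering the mouth.

step_arm([
  [0,0,0.7,0,0,0,0],
  [0,0,0,0,0,0,0],
  [0,0,0.7,0,0,0,0],
  [0,0,0,0,0,0,0],
  [0,0,0,0,0,0,0],
])

```text
t: 17.0
position: [0.5183, -0.001, 0.0655]
ee_rot: [-0.0, 0.999, -0.044, 0.0]
force: [-0.6, -0.6, 4.3]
finger_gap: 0.0125
grasp_force: 59.6
```

Contact came at the expected seating height, so I'll release and lift.

step_arm([
  [0,0,0,0,0,0,0.2],
  [0,0,0,0,0,0,0.4],
  [0,0,0,0,0,0,0.5],
  [0,0,0,0,0,0,0.5],
  [0,0,-10,0,0,0,0.5],
  [0,0,-40,0,0,0,0.5],
  [0,0,-60,0,0,0,0.5],
  [0,0,-40,0,0,0,0.5],
  [0,0,0,0,0,0,0.5],
  [0,0,0,0,0,0,0.5],
])

```text
t: 18.25
position: [0.5181, -0.0009, 0.2153]
ee_rot: [-0.0, 0.999, -0.044, -0.0]
force: [-0.6, -0.6, -0.1]
finger_gap: 0.0426
grasp_force: 0.0
```

Run:
```python
from h import *
o,p,r=tool(); print(p,o["finger_gap"],o["force"])
c,W=wrist(); im=c["image"].astype(int); cv2.imwrite("pics/w8.png",c["image"])
red=(abs(W[...,0]-.519)<.09)&(abs(W[...,1])<.08)&(im[...,2]>im[...,1]+50)
P=W[red]; P=P[(abs(P[:,2]-.06)<.01)]; A=np.c_[P[:,:2],np.ones(len(P))]; s=np.linalg.lstsq(A,P[:,2],rcond=None)[0]
print("lid",np.median(P[:,2]),s,rect(W,red&(abs(W[...,2]-.06)<.01)))
for n in ["side"]:
    c=camera(n); W=pts(c)
    cv2.imwrite("pics/side8.png",cv2.resize(c["image"][180:480,200:600],(800,600)))
    for l in ["lid_seat","box","box_mouth","spatula_end","spatula_tip"]:
        print(l,[(np.round(d["position"],3).tolist(),round(d["confidence"],2)) for d in landmark_of(c,l)[:2]])
```

```text
[ 0.51805337 -0.00090359  0.21527618] 0.042610167290278424 [-0.61299609 -0.5879008  -0.12639887]
lid 0.06015850598042474 [-1.20471869e-04  2.28782930e-05  6.02200876e-02] (((517.7660522460938, -1.0339736938476562), (81.55851745605469, 111.32990264892578), 84.89749908447266), 11486)
lid_seat [([0.519, -0.003, 0.056], 0.93)]
box [([0.743, -0.139, 0.004], 0.64), ([0.52, -0.002, 0.001], 0.62)]
box_mouth [([0.469, 0.254, 0.008], 0.36)]
spatula_end [([0.617, 0.275, 0.008], 0.59)]
spatula_tip [([0.472, 0.251, 0.006], 0.65)]
```

View pics/side8.png

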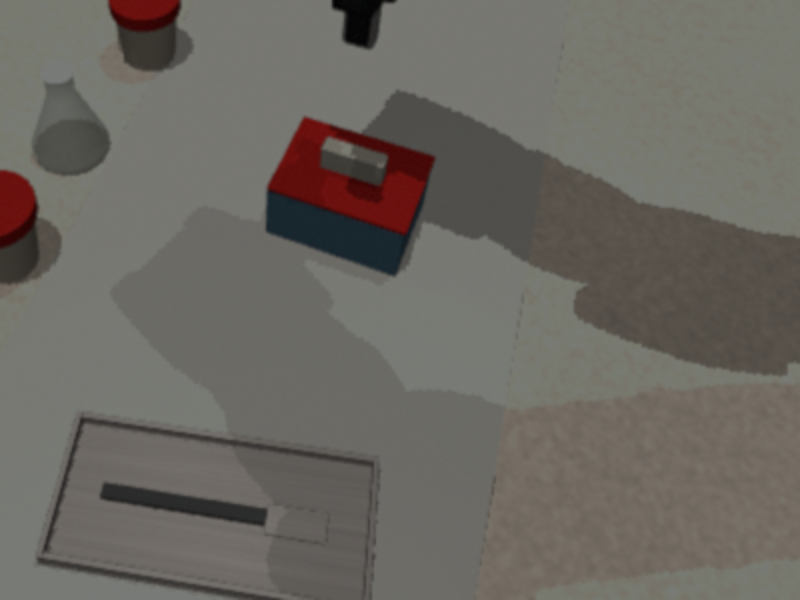

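The lid sits level on the box with its top at 60.2 mm (crop around (350,190)). The spatula lies inside the tray (around (215,510)), and the arm is clear of everything.

```bash
python3 -c "
from rig import *
print(sign_off())"
```

```text
the job is handed in; nothing more can be done
None
```

The spatula lies flat inside the tray, the lid is seated level and fully down on the box, which stayed where it was, the cups and flask were not touched, and the job was handed in at about 18 s of the 67 s allowed; the sign-off returned no verdict.

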